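# Move a row of sown pots to the cell tray in reverse order

## Task

Move the four clay pots from the flat old tray into the four cells of the new tray, one pot in each cell, in the reverse order: the pot that stands nearest the white tab of the old tray goes into the cell farthest from the white tab of the new tray, the next one beside it, and so on, until the pot farthest from the old tab is next to the new tab. Set each one down gently (not dropped) near the middle of its cell, standing upright on the cell's floor, and never tip a pot over.

Things in the scene. Friction and masses are not known exactly. Their poses are not given: they have to be found in the camera images.
- round_pot: Squat round clay flower pot: 52 mm high; straight rim band 52 mm across over its top 18 mm; tapering to 40 mm across at the foot; 0.12 to 0.22 kg. Origin: centre of its underside, z up. Solid and rigid, top filled level with a dark peat plug. At the start it stands on the saucer of its own shape; its place in the row differs every time.
- square_pot: Square clay pot: 56 mm high; rim band 46 x 46 mm over its top 18 mm, 40 x 40 mm below; 0.12 to 0.24 kg. Its sides lie along its x and y, within 4 degrees of the old tray's at the start. Origin: centre of its underside, z up. Solid and rigid, top filled level with a dark peat plug. At the start it stands on the saucer of its own shape; its place in the row differs every time.
- hex_pot: Six-sided clay pot: 60 mm high; rim band 46 mm across flats over its top 18 mm, 40 mm across flats below; 0.13 to 0.25 kg. Two opposite flats face along its +y and -y (across the row, within 4 degrees, at the start), two corners along its x. Origin: centre of its underside, z up. Solid and rigid, top filled level with a dark peat plug. At the start it stands on the saucer of its own shape; its place in the row differs every time.
- slim_pot: Tall slim round clay pot: 72 mm high; straight rim band 36 mm across over its top 18 mm, tapering to 30 mm across at the foot; 0.09 to 0.18 kg. Origin: centre of its underside, z up. Solid and rigid, top filled level with a dark peat plug. At the start it stands on the saucer of its own shape; its place in the row differs every time.
- round_saucer: Round clay saucer, 56 mm across, under the squat round pot. Flat, fixed to the old tray, 3 mm thick with no raised rim, so a few mm show all round its pot; it marks that pot's old place, also after the pot has gone. Origin: centre of its underside, which is 4 mm above the tray's underside.
- square_saucer: Square clay saucer, 56 mm wide, under the square pot. Flat, fixed to the old tray, 3 mm thick with no raised rim, so a few mm show all round its pot; it marks that pot's old place, also after the pot has gone. Origin: centre of its underside, which is 4 mm above the tray's underside.
- hex_saucer: Six-sided clay saucer, 56 mm across flats, under the six-sided pot. Flat, fixed to the old tray, 3 mm thick with no raised rim, so a few mm show all round its pot; it marks that pot's old place, also after the pot has gone. Origin: centre of its underside, which is 4 mm above the tray's underside.
- slim_saucer: Small round clay saucer, 46 mm across, under the tall slim pot. Flat, fixed to the old tray, 3 mm thick with no raised rim, so a few mm show all round its pot; it marks that pot's old place, also after the pot has gone. Origin: centre of its underside, which is 4 mm above the tray's underside.
- old_tray: Flat black strip tray that holds the four saucers and pots at the start; fixed to the table; 264 mm long (x) by 72 mm wide (y), 4 mm thick with an 8 mm high edge. Origin: centre of its underside, on the table. The four places lie on its x axis at x = +96, +32, -32 and -96 mm. A white pull tab, 36 mm wide, sticks out 36 mm at its +x end only. It can stand left or right of the robot and point any way.
- new_tray: Black tray with one row of four empty square cells; fixed to the table; 264 mm long (x) by 72 mm wide (y). Cells 58 x 58 mm inside, centred on its x axis at x = +96, +32, -32 and -96 mm; cell floor 3 mm above the table, cell walls 6 mm thick with their top edge 17 mm above the table. Origin: centre of its underside, on the table. A white pull tab, 36 mm wide, sticks out 36 mm at its +x end only. It stands on the other side from the old tray and can point any way.
Mind the look-alikes: they are no part of the job. Leave any green or yellow look-alike of the round_pot alone.

How it is judged (in metres and radians):
At the end, for the whole second after the job is handed in: Each pot stands in its mirrored cell of the new tray (place k counted from the old tray's tab goes to place k counted from the end without the tab): within 12 mm of the cell's centre along and across the tray, foot within 4 mm of the cell floor's height, upright within 0.08 rad, at rest (((x of round_saucer in the frame of old_tray between 0.076 and 0.116 m and x of round_pot in the frame of new_tray between -0.108 and -0.084 m) or (x of round_saucer in the frame of old_tray between 0.012 and 0.052 m and x of round_pot in the frame of new_tray between -0.044 and -0.02 m) or (x of round_saucer in the frame of old_tray between -0.052 and -0.012 m and x of round_pot in the frame of new_tray between 0.02 and 0.044 m) or (x of round_saucer in the frame of old_tray between -0.116 and -0.076 m and x of round_pot in the frame of new_tray between 0.084 and 0.108 m)) and y of round_pot in the frame of new_tray between -0.012 and 0.012 m and z of round_pot in the frame of new_tray between -0.001 and 0.007 m and angle between each of round_pot, square_pot, hex_pot, slim_pot's own z axis and vertical below 0.08 rad and linear speed of each of round_pot, square_pot, hex_pot, slim_pot below 0.02 m/s and angular speed of each of round_pot, square_pot, hex_pot, slim_pot below 0.2 rad/s and ((x of square_saucer in the frame of old_tray between 0.076 and 0.116 m and x of square_pot in the frame of new_tray between -0.108 and -0.084 m) or (x of square_saucer in the frame of old_tray between 0.012 and 0.052 m and x of square_pot in the frame of new_tray between -0.044 and -0.02 m) or (x of square_saucer in the frame of old_tray between -0.052 and -0.012 m and x of square_pot in the frame of new_tray between 0.02 and 0.044 m) or (x of square_saucer in the frame of old_tray between -0.116 and -0.076 m and x of square_pot in the frame of new_tray between 0.084 and 0.108 m)) and y of square_pot in the frame of new_tray between -0.012 and 0.012 m and z of square_pot in the frame of new_tray between -0.001 and 0.007 m and ((x of hex_saucer in the frame of old_tray between 0.076 and 0.116 m and x of hex_pot in the frame of new_tray between -0.108 and -0.084 m) or (x of hex_saucer in the frame of old_tray between 0.012 and 0.052 m and x of hex_pot in the frame of new_tray between -0.044 and -0.02 m) or (x of hex_saucer in the frame of old_tray between -0.052 and -0.012 m and x of hex_pot in the frame of new_tray between 0.02 and 0.044 m) or (x of hex_saucer in the frame of old_tray between -0.116 and -0.076 m and x of hex_pot in the frame of new_tray between 0.084 and 0.108 m)) and y of hex_pot in the frame of new_tray between -0.012 and 0.012 m and z of hex_pot in the frame of new_tray between -0.001 and 0.007 m and ((x of slim_saucer in the frame of old_tray between 0.076 and 0.116 m and x of slim_pot in the frame of new_tray between -0.108 and -0.084 m) or (x of slim_saucer in the frame of old_tray between 0.012 and 0.052 m and x of slim_pot in the frame of new_tray between -0.044 and -0.02 m) or (x of slim_saucer in the frame of old_tray between -0.052 and -0.012 m and x of slim_pot in the frame of new_tray between 0.02 and 0.044 m) or (x of slim_saucer in the frame of old_tray between -0.116 and -0.076 m and x of slim_pot in the frame of new_tray between 0.084 and 0.108 m)) and y of slim_pot in the frame of new_tray between -0.012 and 0.012 m and z of slim_pot in the frame of new_tray between -0.001 and 0.007 m); the robot touches nothing.
It fails at once if a pot is tipped over (leans more than 0.6 rad) (angle between any of round_pot, square_pot, hex_pot, slim_pot's own z axis and vertical above 0.6 rad).
It fails at once if a pot is dropped (falls free of the fingers at more than 0.6 m/s, a fall of about 2 cm) ((linear speed of round_pot above 0.6 m/s and contact force between round_pot and the fingers below 0.05 N) or (linear speed of square_pot above 0.6 m/s and contact force between square_pot and the fingers below 0.05 N) or (linear speed of hex_pot above 0.6 m/s and contact force between hex_pot and the fingers below 0.05 N) or (linear speed of slim_pot above 0.6 m/s and contact force between slim_pot and the fingers below 0.05 N)).
It also fails if it takes over 112 s, if anything falls off the work surface, if the arm or the gripper's body presses on something with over 40 N, if the wrist force passes 120 N, or if a joint passes its speed limit or range.

## Robot

A 6-joint arm with a two-finger parallel gripper is mounted at the origin on the work surface. World frame = base frame: x ahead of the robot, y to its left, z up, the work surface at z = 0. Lengths are in m, angles in degrees, forces in N, time in s.
With the tool pointing down it reaches from about 0.3 to 0.75 m from the base axis. Payload 8.5 kg.
Tool frame: the origin (TCP) lies on the centre line of the jaws, within the pads' length; the fingertips stand 25 mm ahead of it and the grasp point (between the pads) lies 6 mm ahead of it; z points along the fingers, y is the line along which they close (so a half turn about z gives the same grasp; the last joint's range is limited). The gripper opens to 85 mm and grips with 20 to 120 N. Pads are 22 mm wide; open, the fingers measure 114 mm over their backs; the gripper's body (76 mm by 85 mm) begins 54 mm behind the grasp point. The pads swing forward as they close: fully open they stand 13 mm farther back than shut.
Start: joints at [-81.549, 21.807, 74.336, -0, 83.858, -12.336], TCP at [0.195, -0.514, 0.219] pointing down, gripper open.
Joint ranges: [-178.18, 178.18], [-50.72, 133.34], [12.68, 142.11], [-81.47, 261.47], [9.98, 163.14], [-165.26, 165.26]. Speed limits (degrees/s): [136.94, 136.94, 180, 180, 180, 180].

## Interface

Orientations are given as a 3x3 rotation matrix whose columns are the frame's x, y, z axes.
In Python, from rig import telemetry, optics, env gives the robot as it stands.
- The arm moves only by the tool send_rows, never from a script. Its argument "deltas" is a list that holds one entry, the list of rows, each a list of 7 numbers: the shift along the tool's x, y, z in m, then the turn, a rotation vector about the tool's x, y, z in rad, then the opening, from -1 (shut) to 1 (fully open), so that 0 is half open. In form: [[[x, y, z, ax, ay, az, grip], ...]]. A call has 1 to 12 rows; each row shifts and turns the commanded pose from where the row before left it, along the tool's axes as they then stand; what a row does not reach is not made up. A row lasts 1/8 s, in which the tool goes at most 62.5 mm and 10.7 degrees, less where a joint would pass 70% of its speed; a pose out of reach is approached as far as the arm can. A call is refused whole if a number of a shift passes 0.0625 or a number of a turn 0.188, either way. A call with a gripper value outside its range is refused whole. The fingers move at their own pace and stop on an object; "squeeze" is the grip in N (left out, the last holds). Time passes only in rows, so rows that do not move let the fingers close. It gives the time, the measured TCP pose, the force, the opening and the grip force at its end, in the units of the state.
- telemetry.observe(): the state, without advancing time (a new reading comes with each control period).
- optics.get_image(name): name is "scene" or "top"; returns a dict with "image" (384x512x3 uint8, red, green, blue), "range_z" (384x512 float32, m along the optical axis (not along the pixel's ray), 0 where there is no reading), "K" (3x3 intrinsics, pixels), "rvec" (rotation vector, rad) and "tvec" (3), from world to camera coordinates, as OpenCV has them. Camera axes: x right, y down, z forward; pixel columns grow to the right and rows downward; lengths in m; the calibration is good to about 2 mm. A picture is of the moment at which its call begins.
- env.close_job(): hands the job in; it is judged then, once.
The state is a dict: "time_s": time; "q": joint angles; "qvel": joint speeds; "joint_efforts": joint torques, N m; "position": TCP position; "tool_rot": TCP orientation; "ft_force": force on the tool from outside, world axes, zero at the start; "wrist_torque": the same for the moment, N m; "grip_width": finger opening in m; "gripper_force": force on a finger pad.
Only numpy, scipy, OpenCV 4.12 (cv2) and the standard library are available. Lean on these libraries where they do the work, as an engineer would, in place of code of your own. Each camera call takes 0.05 s, during which the arm holds its last target. There are 200 camera calls.

## Working session

There is one attempt and no reset: what is moved stays moved. The work goes in short steps, Python scripts to look and compute and a tool call to move; the robot and the scene stay as the last step left them, time stands still between calls to the robot, and variables do not carry over. Pictures are saved under pics/ and viewed, at most 14 in all, crops included, and the job is handed in when it is done.

Besides the shell and the picture viewer there is one more tool, called after "Request:" as a command line: name --argument value ..., lists and objects as JSON in quotes. send_rows: Moves the arm, as the interface text tells. Its arguments: {"type":"object","properties":{"deltas":{"type":"array"},"squeeze":{"type":"number"}},"required":["deltas"]}

```bash
mkdir -p pics; ls
cat > h.py <<'E'
import numpy as np,cv2
from rig import telemetry,optics,env
def cam(n):
    d=optics.get_image(n);R=cv2.Rodrigues(np.array(d['rvec'],float))[0];return d,R,np.array(d['tvec'],float).ravel()
def cloud(d,R,t):
    z=d['range_z'].astype(float);K=np.array(d['K']);v,u=np.mgrid[:z.shape[0],:z.shape[1]]
    P=np.stack([(u-K[0,2])/K[0,0]*z,(v-K[1,2])/K[1,1]*z,z],-1)
    W=(P-t)@R; W[z<=0]=np.nan; return W
E
python3 - <<'E'
from h import *
for n in('top','scene'):
    d,R,t=cam(n);cv2.imwrite(f'pics/{n}0.png',cv2.cvtColor(d['image'],cv2.COLOR_RGB2BGR));np.savez(f'{n}0.npz',img=d['image'],W=cloud(d,R,t));print(n,d['K'],-R.T@t)
s=telemetry.observe();print(s)
E
```

```text
pics
top [[472.34470775   0.         253.22350499]
 [  0.         472.34470775 186.71415782]
 [  0.           0.           1.        ]] [ 0.41708671 -0.01521592  1.00179353]
scene [[384.98460282   0.         252.77245569]
 [  0.         384.98460282 188.78603843]
 [  0.           0.           1.        ]] [ 0.91005477 -0.22876818  0.71959471]
{'time_s': 0.1, 'q': array([-8.15497641e+01,  2.18390626e+01,  7.43774105e+01, -1.04806993e-03,
        8.38581933e+01, -1.23361291e+01]), 'qvel': array([ 0.04098705, -0.03878316, -0.10734044, -0.03517214,  0.14607958,
       -0.07733378]), 'joint_efforts': array([ 4.40248463e-03, -4.49222946e+01, -2.31656456e+01, -1.19497331e-04,
        3.63604842e-03,  2.23902305e-05]), 'position': array([ 0.19513685, -0.51393771,  0.21837308]), 'tool_rot': array([[ 9.34909485e-01,  3.54886194e-01, -2.09491546e-04],
       [ 3.54886160e-01, -9.34908636e-01,  1.28635287e-03],
       [ 2.60653417e-04, -1.27696915e-03, -9.99999151e-01]]), 'ft_force': array([ 0.05469452, -0.21392225,  0.21067453]), 'wrist_torque': array([ 0.0283002 ,  0.04951569, -0.00988574]), 'gripper_force': 0.0, 'grip_width': 0.08503034960142151}
```

View pics/top0.png

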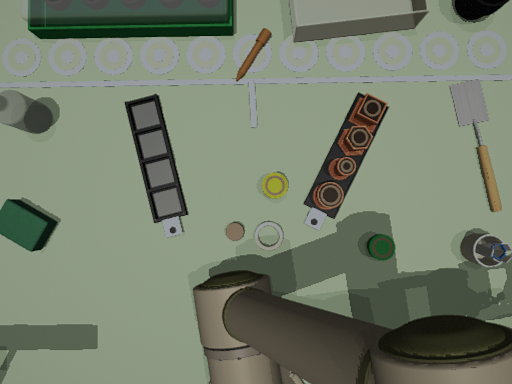

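View pics/scene0.png

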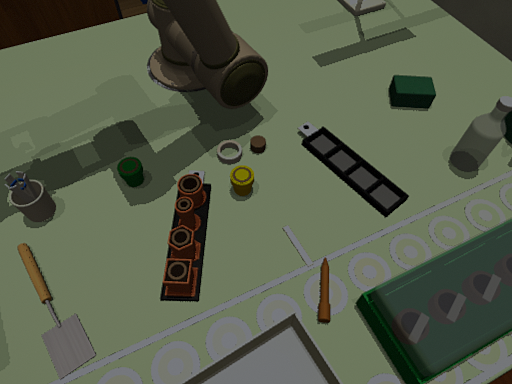

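Row from the old tab: round (328,196), slim (343,167), hex (356,138), square (372,107). Look-alikes are the yellow pot (276,185) and the green one (381,247). The small cork (235,231) and ring (268,235) aren't pots. The old tab is at (316,218) and the new tab at (173,227). Next is a close crop and measurements.

Run:
```python
from h import *
Z=np.load('top0.npz');im=Z['img'];W=Z['W']
c=cv2.cvtColor(im[85:240,290:400],cv2.COLOR_RGB2BGR);c2=cv2.cvtColor(im[85:240,115:200],cv2.COLOR_RGB2BGR)
cv2.imwrite('pics/crop.png',cv2.resize(np.hstack([c,c2]),None,fx=3.8,fy=3.8,interpolation=cv2.INTER_CUBIC))
v,u=np.mgrid[:384,:512]
def rep(name,m):
    n,l,st,ce=cv2.connectedComponentsWithStats(m.astype(np.uint8))
    for i in range(1,n):
        if st[i,4]<40: continue
        k=l==i;P=W[k];r=cv2.minAreaRect(np.float32(P[:,:2]*1000))
        print(name,ce[i].round(),st[i,4],'z',np.median(P[:,2]).round(4),'rect',np.round(r[0],1),np.round(r[1],1),round(r[2],1))
box=lambda a,b,c,d:(u>=a)&(u<b)&(v>=c)&(v<d)
A=box(290,400,85,240)
for h,nm in((.059,'round'),(.079,'slim'),(.067,'hex'),(.063,'square')):
    pass
for nm,(cu,cv_),h in(('round',(328,196),.059),('slim',(343,167),.079),('hex',(357,138),.067),('square',(372,107),.063)):
    rep(nm,box(cu-20,cu+20,cv_-20,cv_+20)&(abs(W[...,2]-h)<.006))
dark=(im.max(2)<70)
B=box(118,195,88,222)
rep('new wall',B&(W[...,2]>.011)&(W[...,2]<.03))
rep('newtray',B&(W[...,2]<.03)&(W[...,2]>-.01)&(im[...,1].astype(int)<75))
rep('oldtray',A&(W[...,2]<.02)&(im.max(2)<60))
for nm,b in(('otab',box(300,335,203,232)),('ntab',box(158,190,212,240))): rep(nm,b&(im.min(2)>165))
print(W[227,165],im[227,167],im[215,318],im[200,100])
rep('table',box(220,250,130,160))
```

```text
round [330. 194.] 541 z 0.0602 rect [ 445.1 -153.6] [51.8 49.9] 89.1
slim [346. 166.] 277 z 0.08 rect [ 500.2 -182.8] [35.1 34.9] 24.3
hex [359. 137.] 478 z 0.0683 rect [ 558.5 -211.6] [45.8 52.3] 62.9
square [372. 108.] 550 z 0.0643 rect [ 617.3 -238.8] [46.5 47.8] 61.3
new wall [155. 160.] 1367 z 0.0172 rect [523.8 204.7] [274.7  72.4] 14.1
newtray [155. 157.] 2020 z 0.0154 rect [527.1 207.2] [262.2  74.3] 14.0
oldtray [336. 165.] 1260 z 0.0052 rect [ 529.6 -195. ] [ 70.7 261.8] 63.1
oldtray [379. 123.] 71 z 0.0055 rect [ 599.4 -267.9] [ 5.2 70.9] 61.5
[0.38232005 0.1846614  0.0200808 ] [152 157 162] [152 158 163] [144 156 133]
table [234. 144.] 900 z nan rect [nan nan] [0. 0.] 0.0
```

View pics/crop.png

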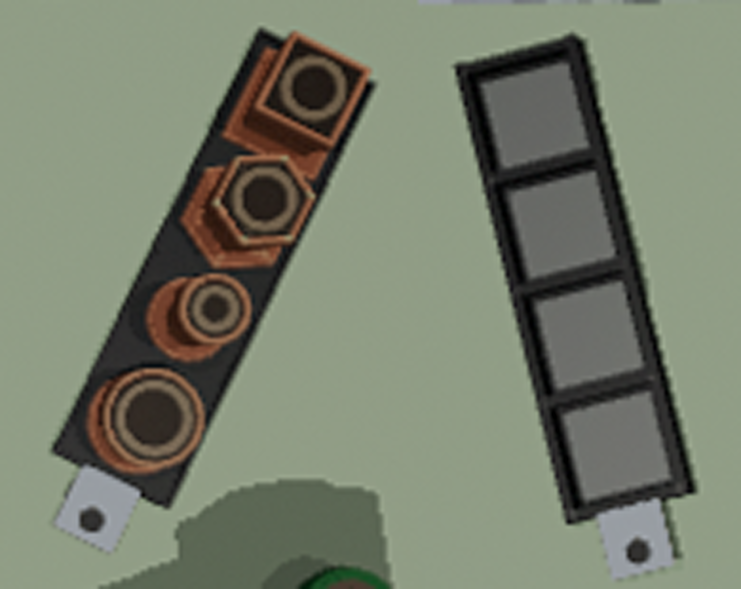

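The crop confirms the row: round next to the tab, then slim, hex and square, all brown clay. I'll measure the cell centres next.

Run:
```python
from h import *
Z=np.load('top0.npz');im=Z['img'];W=Z['W'];v,u=np.mgrid[:384,:512]
g=im.astype(int);B=(u>=118)&(u<195)&(v>=88)&(v<225)&(g.min(2)>70)&(g.max(2)-g.min(2)<12)&(W[...,2]<.014)
n,l,st,ce=cv2.connectedComponentsWithStats(cv2.erode(B.astype(np.uint8),np.ones((2,2))))
C=[]
for i in range(1,n):
    if st[i,4]>150:
        P=W[l==i];r=cv2.minAreaRect(np.float32(P[:,:2]*1000));print(ce[i].round(),st[i,4],np.median(P[:,2]).round(4),np.round(r[0],1),np.round(r[1],1),round(r[2],1))
Bw=(u>=118)&(u<195)&(v>=88)&(v<222)&(W[...,2]>.011)&(W[...,2]<.03)
Q=W[Bw][:,:2]*1000
# wall-grid fit: project on axis, robust ends
for a in(13,14,15):
    e=np.array([np.cos(np.radians(a)),np.sin(np.radians(a))]);f=np.array([-e[1],e[0]])
    s=Q@e;t=Q@f;print(a,np.percentile(s,[0,.5,99.5,100]).round(1),np.percentile(t,[0,.5,99.5,100]).round(1),np.ptp(t).round(1))
print(np.nanmedian(W[130:160,220:250].reshape(-1,3),0))
# pot top centres from rim tops only, mid of extents in row axes
for nm,(cu,cv_),h in(('round',(328,196),.060),('slim',(343,167),.080),('hex',(357,138),.068),('square',(372,107),.064)):
    m=(abs(u-cu)<22)&(abs(v-cv_)<22)&(abs(W[...,2]-h)<.004)
    n,l,st,ce=cv2.connectedComponentsWithStats(m.astype(np.uint8));k=l==1+np.argmax(st[1:,4]);P=W[k][:,:2]*1000
    print(nm,P.mean(0).round(1),np.round(cv2.minAreaRect(np.float32(P)),1) if 0 else cv2.minAreaRect(np.float32(P)))
```

```text
[146. 115.] 478 0.0042 [620.1 228.7] [49.1 47.7] 13.0
[153. 144.] 491 0.0041 [557.7 213.8] [47.9 48.4] 13.5
[160. 173.] 508 0.0038 [495.6 198.4] [48.1 48.2] 14.6
[167. 202.] 512 0.0036 [433.7 182.9] [48.6 49.1] 14.2
13 [419.4 421.9 691.9 693.2] [ 44.9  45.8 118.1 119.1] 74.2
14 [420.5 423.1 693.2 695.1] [ 35.7  37.  107.6 108.2] 72.5
15 [421.4 424.2 694.7 696.9] [24.8 25.4 99.3 99.9] 75.1
[5.55398425e-01 3.89603000e-02 4.99299989e-04]
round [ 445.5 -153.3] ((445.1266784667969, -154.03562927246094), (50.29179000854492, 49.91810607910156), 89.06838989257812)
slim [ 500.4 -182.6] ((500.8819885253906, -182.52304077148438), (33.87031936645508, 34.74829864501953), 1.3473095893859863)
hex [ 558.4 -211.6] ((558.9933471679688, -211.92623901367188), (45.66279602050781, 51.147300720214844), 64.46629333496094)
square [ 617.1 -238.8] ((617.2242431640625, -239.0371856689453), (46.12070083618164, 47.81282424926758), 61.295249938964844)
```

```bash
cat > go.py <<'E'
# go.py x y z(mm) yaw nrows : per-row tool shift (translate first, then turn)
import sys
from h import *
s=telemetry.observe();R=s['tool_rot'];p=s['position'];x,y,z,a,n=map(float,sys.argv[1:6])
yaw=np.degrees(np.arctan2(R[1,0],R[0,0]))
d=R.T@(np.array([x,y,z])/1000-p)
T=np.array([[np.cos(np.radians(a)),np.sin(np.radians(a)),0],[np.sin(np.radians(a)),-np.cos(np.radians(a)),0],[0,0,-1]])
from scipy.spatial.transform import Rotation as Ro
rv=Ro.from_matrix(R.T@T).as_rotvec()
print('t',s['time_s'],'pos',(p*1000).round(1),'yaw',yaw.round(2),'q',s['q'].round(0),'grip',s['grip_width'].round(4),round(float(s['gripper_force']),1),'F',s['ft_force'].round(1))
print('shift',d.round(4),'per row',(d/n).round(4),'turn',rv.round(4))
E
python3 go.py 445.3 -153.5 150 -27 10
```

```text
Traceback (most recent call last):
  File "go.py", line 10, in <module>
    print('t',s['time_s'],'pos',(p*1000).round(1),'yaw',yaw.round(2),'q',s['q'].round(0),'grip',s['grip_width'].round(4),round(float(s['gripper_force']),1),'F',s['ft_force'].round(1))
                                                                                                ^^^^^^^^^^^^^^^^^^^^^
AttributeError: 'float' object has no attribute 'round'
```

```bash
sed -i "s/s\['grip_width'\].round(4)/round(s['grip_width'],4)/" go.py
python3 go.py 445.3 -153.5 150 -27 10
```

```text
t 0.1 pos [ 195.1 -513.9  218.4] yaw 20.79 q [-82.  22.  74.  -0.  84. -12.] grip 0.085 0.0 F [ 0.1 -0.2  0.2]
shift [ 0.3618 -0.2481  0.0688] per row [ 0.0362 -0.0248  0.0069] turn [-1.30e-03  3.00e-04  8.34e-01]
```

Request:
send_rows --deltas '[[[0.0362,-0.0248,0.0069,0,0,0,1],[0.0362,-0.0248,0.0069,0,0,0,1],[0.0362,-0.0248,0.0069,0,0,0,1],[0.0362,-0.0248,0.0069,0,0,0,1],[0.0362,-0.0248,0.0069,0,0,0,1],[0.0362,-0.0248,0.0069,0,0,0,1],[0.0362,-0.0248,0.0069,0,0,0,1],[0.0362,-0.0248,0.0069,0,0,0,1],[0.0362,-0.0248,0.0069,0,0,0,1],[0.0362,-0.0248,0.0069,0,0,0,1]]]'

```text
time_s: 1.35
position: [0.4462, -0.1525, 0.1496]
tool_rot: [[0.935, 0.355, -0.0], [0.355, -0.935, 0.0], [-0.0, -0.0, -1.0]]
ft_force: [0.5, -1.3, -0.6]
grip_width: 0.0856
gripper_force: 0.0
```

Request:
send_rows --deltas '[[[0,0,0,0,0,0.167,1],[0,0,0,0,0,0.167,1],[0,0,0,0,0,0.167,1],[0,0,0,0,0,0.167,1],[0,0,0,0,0,0.166,1],[0,0,0,0,0,0,1]]]'

```text
time_s: 2.1
position: [0.4455, -0.1538, 0.1497]
tool_rot: [[0.892, -0.453, -0.0], [-0.453, -0.892, 0.0], [-0.001, -0.0, -1.0]]
ft_force: [-0.9, -0.8, 0.1]
grip_width: 0.0851
gripper_force: 0.0
```

```bash
python3 go.py 445.3 -153.5 57 -27 6
```

```text
t 2.1 pos [ 445.5 -153.8  149.7] yaw -26.91 q [-33.  18.  93.   0.  69.  83.] grip 0.0851 0.0 F [-0.9 -0.8  0.1]
shift [-0.0002 -0.0002  0.0927] per row [-0.     -0.      0.0155] turn [-0.0001  0.0005  0.0015]
```

Request:
send_rows --deltas '[[[0,0,0.0155,0,0,0,1],[0,0,0.0155,0,0,0,1],[0,0,0.0155,0,0,0,1],[0,0,0.0155,0,0,0,1],[0,0,0.0155,0,0,0,1],[0,0,0.015,0,0,0,1],[0,0,0,0,0,0,-1],[0,0,0,0,0,0,-1],[0,0,0,0,0,0,-1],[0,0,0,0,0,0,-1],[0,0,0,0,0,0,-1],[0,0,0,0,0,0,-1]]]' --squeeze 45

```text
time_s: 3.6
position: [0.4456, -0.1539, 0.0575]
tool_rot: [[0.891, -0.454, 0.0], [-0.454, -0.891, -0.0], [0.0, 0.0, -1.0]]
ft_force: [0.4, -1.3, -0.5]
grip_width: 0.0001
gripper_force: 0.0
```

```bash
python3 go.py 445.3 -153.5 180 -27 4
```

```text
t 3.6 pos [ 445.6 -153.9   57.5] yaw -26.99 q [-33.  25. 100.  -0.  54.  84.] grip 0.0001 0.0 F [ 0.4 -1.3 -0.5]
shift [-0.0004 -0.0002 -0.1225] per row [-0.0001 -0.     -0.0306] turn [ 0.     -0.0001  0.0001]
```

The fingers closed on nothing, so I'll look before moving.

Run:
```python
from h import *
a,R,t=cam('top');W=cloud(a,R,t);b,_,_=cam('scene')
A=cv2.resize(a['image'][80:250,270:420],None,fx=2.6,fy=2.6);B=cv2.resize(b['image'][80:320,120:290],None,fx=1.84,fy=1.84)
h=min(len(A),len(B));cv2.imwrite('pics/g1.png',cv2.cvtColor(np.hstack([A[:h],B[:h]]),cv2.COLOR_RGB2BGR))
```

```text
(no output)
```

View pics/g1.png

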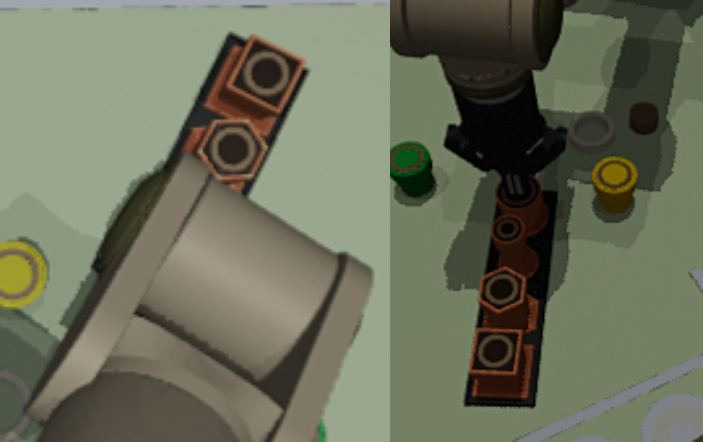

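Run:
```python
from h import *
b,R,t=cam('scene');W=cloud(b,R,t)
i=b['image'][140:215,150:225];cv2.imwrite('pics/g2.png',cv2.cvtColor(cv2.resize(i,None,fx=8,fy=8,interpolation=cv2.INTER_CUBIC),cv2.COLOR_RGB2BGR))
for r in range(160,196,3): print(r,' '.join('%d,%d,%d'%tuple(W[r,c]*1000) for c in range(178,204,4)))
```

```text
160 453,-163,160 453,-156,156 465,-151,166 469,-145,168 464,-136,158 446,-125,132 458,-120,142
163 456,-165,156 451,-157,145 462,-152,155 466,-145,156 444,-133,124 450,-127,127 465,-123,142
166 454,-166,144 448,-158,133 462,-153,147 466,-146,148 453,-136,126 457,-130,128 470,-125,140
169 449,-167,129 453,-160,130 455,-153,128 465,-147,138 456,-138,122 465,-132,129 469,-126,130
172 447,-168,118 450,-161,118 455,-154,120 458,-147,120 457,-140,113 467,-134,122 387,-108,10
175 365,-159,0 446,-162,103 453,-155,108 458,-149,110 448,-139,93 390,-119,9 394,-111,8
178 375,-162,3 444,-163,91 453,-157,99 453,-149,94 453,-141,90 436,-130,61 402,-114,8
181 424,-170,59 442,-165,80 452,-158,87 455,-151,87 455,-143,83 445,-133,63 410,-117,9
184 432,-173,60 436,-165,61 449,-159,75 455,-152,77 447,-143,62 451,-135,62 448,-127,53
187 440,-175,61 442,-168,59 447,-160,62 449,-153,60 455,-146,62 457,-138,61 455,-129,52
190 441,-177,53 451,-170,61 454,-163,61 456,-155,59 461,-148,61 463,-140,59 456,-131,43
193 416,-176,7 455,-172,58 461,-165,61 464,-158,61 466,-150,59 464,-142,50 440,-128,9
```

View pics/g2.png

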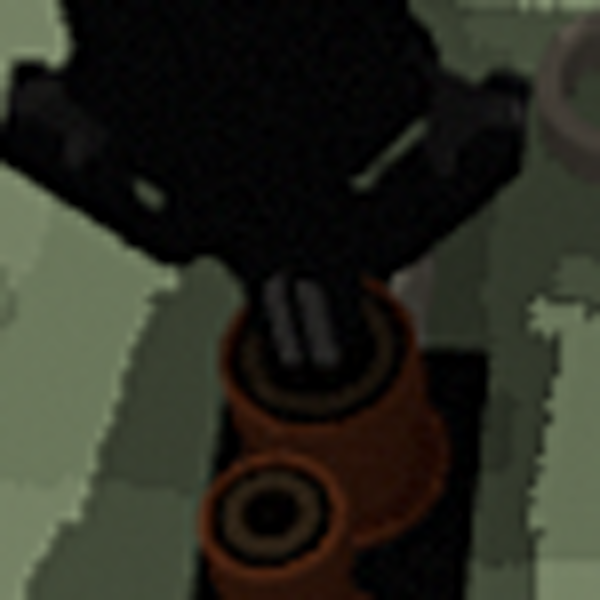

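The shut fingertips are still about 10 mm above the pot top, though the reported TCP z is 57 mm. The tool's real reach differs from the description. I'll raise the arm to measure it cleanly, both shut and open.

Request:
send_rows --deltas '[[[0,0,-0.03,0,0,0,-1],[0,0,-0.03,0,0,0,-1],[0,0,0,0,0,0,-1]]]'

```text
time_s: 4.12
position: [0.4464, -0.1544, 0.1191]
tool_rot: [[0.891, -0.454, 0.003], [-0.454, -0.891, -0.002], [0.004, 0.0, -1.0]]
ft_force: [-0.7, 0.1, -1.0]
grip_width: 0.0003
gripper_force: 0.0
```

```bash
cat > tip.py <<'E'
from h import *
s=telemetry.observe();print((s['position']*1000).round(1),s['grip_width'])
b,R,t=cam('scene');W=cloud(b,R,t)*1000
p=s['position']*1000
m=(np.hypot(W[...,0]-p[0],W[...,1]-p[1])<62)&(W[...,2]>85)&(W[...,2]<260)
v,u=np.nonzero(m);o=np.argsort(-v)
for c in range(u.min(),u.max()+1,2):
    k=v[u==c]
    if len(k): r=k.max();print(c,r,W[r,c].round(),W[r-1,c].round())
E
python3 tip.py
```

```text
[ 446.4 -154.4  119.1] 0.00033409618795185263
141 137 [ 426. -212.  219.] [ 427. -211.  222.]
143 138 [ 428. -209.  217.] [ 430. -209.  222.]
145 140 [ 428. -207.  211.] [ 430. -207.  215.]
147 141 [ 432. -205.  211.] [ 431. -204.  212.]
149 142 [ 431. -202.  206.] [ 433. -201.  210.]
151 144 [ 432. -200.  201.] [ 433. -199.  204.]
153 145 [ 436. -197.  200.] [ 436. -197.  204.]
155 146 [ 437. -195.  198.] [ 437. -194.  200.]
157 148 [ 437. -192.  191.] [ 436. -192.  192.]
159 149 [ 440. -190.  190.] [ 439. -189.  192.]
161 151 [ 440. -187.  183.] [ 440. -187.  187.]
163 152 [ 441. -185.  181.] [ 442. -184.  184.]
165 152 [ 445. -182.  183.] [ 444. -181.  185.]
167 152 [ 445. -178.  181.] [ 445. -178.  184.]
169 151 [ 440. -174.  177.] [ 441. -173.  180.]
171 152 [ 441. -171.  173.] [ 443. -171.  178.]
173 154 [ 448. -169.  174.] [ 449. -169.  179.]
175 159 [ 443. -167.  153.] [ 445. -167.  158.]
177 163 [ 446. -166.  144.] [ 445. -165.  145.]
179 164 [ 446. -163.  139.] [ 451. -163.  148.]
181 166 [ 453. -161.  140.] [ 453. -161.  143.]
183 166 [ 456. -158.  142.] [ 454. -157.  141.]
185 166 [ 456. -154.  139.] [ 454. -154.  141.]
187 166 [ 453. -150.  134.] [ 452. -149.  135.]
189 164 [ 457. -146.  142.] [ 454. -145.  142.]
191 152 [ 466. -140.  184.] [ 465. -139.  185.]
193 153 [ 467. -137.  181.] [ 467. -136.  184.]
195 153 [ 466. -133.  178.] [ 469. -133.  184.]
197 152 [ 468. -129.  181.] [ 469. -129.  186.]
199 150 [ 472. -126.  190.] [ 471. -125.  191.]
201 148 [ 473. -122.  194.] [ 473. -122.  197.]
203 147 [ 475. -119.  198.] [ 475. -119.  201.]
205 145 [ 477. -115.  203.] [ 475. -114.  203.]
207 143 [ 478. -111.  208.] [ 479. -111.  211.]
209 141 [ 479. -107.  212.] [ 481. -108.  217.]
211 139 [ 481. -104.  218.] [ 483. -105.  223.]
```

Request:
send_rows --deltas '[[[0,0,0,0,0,0,1],[0,0,0,0,0,0,1],[0,0,0,0,0,0,1],[0,0,0,0,0,0,1],[0,0,0,0,0,0,1]]]'

```text
time_s: 4.8
position: [0.4456, -0.1538, 0.1173]
tool_rot: [[0.891, -0.454, -0.0], [-0.454, -0.891, 0.0], [-0.0, -0.0, -1.0]]
ft_force: [-0.3, -0.3, -1.1]
grip_width: 0.0853
gripper_force: 0.0
```

```bash
python3 tip.py
```

```text
[ 445.6 -153.8  117.3] 0.085296112743978
136 125 [ 427. -213.  250.] [ 424. -212.  249.]
138 130 [ 425. -212.  236.] [ 425. -212.  238.]
140 135 [ 426. -212.  224.] [ 427. -212.  227.]
142 140 [ 426. -212.  211.] [ 427. -211.  215.]
144 144 [ 423. -211.  196.] [ 421. -210.  196.]
146 147 [ 424. -209.  188.] [ 423. -209.  190.]
148 148 [ 429. -207.  189.] [ 430. -206.  193.]
150 151 [ 424. -205.  175.] [ 430. -205.  184.]
152 157 [ 423. -205.  157.] [ 425. -204.  162.]
154 159 [ 426. -203.  153.] [ 427. -202.  156.]
156 161 [ 432. -201.  152.] [ 432. -200.  155.]
158 162 [ 430. -198.  146.] [ 433. -197.  152.]
160 162 [ 433. -194.  147.] [ 431. -194.  148.]
162 143 [ 446. -182.  209.] [ 447. -182.  212.]
164 141 [ 449. -178.  216.] [ 448. -178.  217.]
166 140 [ 445. -174.  212.] [ 452. -175.  223.]
168 141 [ 445. -171.  208.] [ 446. -171.  211.]
170 142 [ 446. -168.  205.] [ 447. -168.  209.]
172 142 [ 447. -165.  204.] [ 448. -165.  208.]
174 142 [ 451. -162.  207.] [ 451. -162.  210.]
176 142 [ 451. -159.  206.] [ 453. -159.  210.]
178 142 [ 452. -156.  206.] [ 453. -156.  209.]
180 142 [ 455. -153.  206.] [ 455. -152.  209.]
182 142 [ 456. -150.  206.] [ 457. -149.  210.]
184 142 [ 459. -147.  208.] [ 457. -146.  209.]
186 142 [ 459. -143.  206.] [ 458. -143.  207.]
188 141 [ 468. -141.  217.] [ 468. -141.  220.]
190 143 [ 471. -139.  214.] [ 471. -139.  216.]
192 144 [ 470. -136.  209.] [ 470. -136.  212.]
194 145 [ 473. -133.  208.] [ 472. -133.  210.]
196 147 [ 471. -130.  199.] [ 475. -131.  206.]
198 146 [ 476. -127.  206.] [ 475. -127.  207.]
200 147 [ 472. -123.  197.] [ 473. -123.  200.]
202 148 [ 473. -120.  193.] [ 472. -120.  195.]
204 156 [ 472. -119.  169.] [ 473. -119.  172.]
206 163 [ 474. -118.  150.] [ 473. -117.  151.]
208 163 [ 474. -114.  148.] [ 474. -114.  151.]
210 160 [ 474. -109.  154.] [ 474. -109.  157.]
212 159 [ 475. -105.  156.] [ 476. -105.  160.]
```

The fingertips shut are about 17 mm above the reported TCP and open about 29 mm above it, and the body is also about 42 mm higher than it should be. The whole tool sits about 42 mm above its reported height, while x and y agree. I'll add 42 mm to z (grasp point = reported z + 36 mm) and keep checking the force.

Request:
send_rows --deltas '[[[0,0,0.02,0,0,0,1],[0,0,0.02,0,0,0,1],[0,0,0.02,0,0,0,1],[0,0,0.014,0,0,0,1],[0,0,0.014,0,0,0,1],[0,0,0.014,0,0,0,1],[0,0,0,0,0,0,-1],[0,0,0,0,0,0,-1],[0,0,0,0,0,0,-1],[0,0,0,0,0,0,-1],[0,0,0,0,0,0,-1]]]' --squeeze 45

```text
time_s: 6.22
position: [0.446, -0.154, 0.0162]
tool_rot: [[0.891, -0.454, 0.001], [-0.454, -0.891, -0.001], [0.002, 0.0, -1.0]]
ft_force: [-0.9, 0.4, 7.3]
grip_width: 0.0509
gripper_force: 47.3
```

Request:
send_rows --deltas '[[[0,0,-0.01,0,0,0,-1],[0,0,-0.02,0,0,0,-1],[0,0,-0.03,0,0,0,-1],[0,0,-0.03,0,0,0,-1],[0,0,0,0,0,0,-1]]]'

```text
time_s: 6.85
position: [0.4463, -0.1543, 0.1073]
tool_rot: [[0.891, -0.454, 0.004], [-0.454, -0.891, -0.002], [0.004, 0.001, -1.0]]
ft_force: [-0.5, 0.6, -1.3]
grip_width: 0.051
gripper_force: 47.2
```

```bash
python3 go.py 619.5 228.5 105 13.8 12
```

```text
t 6.85 pos [ 446.3 -154.3  107.3] yaw -26.99 q [-33.  21.  97.  -0.  62.  84.] grip 0.051 47.2 F [-0.5  0.6 -1.3]
shift [-0.0195 -0.4197  0.002 ] per row [-0.0016 -0.035   0.0002] turn [ 0.002  -0.0039 -0.712 ]
```

Request:
send_rows --deltas '[[[-0.001,-0.02,0,0,0,0,-1],[-0.0018,-0.038,0,0,0,0,-1],[-0.0018,-0.038,0,0,0,0,-1],[-0.0018,-0.038,0,0,0,0,-1],[-0.0018,-0.038,0,0,0,0,-1],[-0.0018,-0.038,0,0,0,0,-1],[-0.0018,-0.038,0,0,0,0,-1],[-0.0018,-0.038,0,0,0,0,-1],[-0.0018,-0.038,0,0,0,0,-1],[-0.0018,-0.038,0,0,0,0,-1],[-0.0018,-0.038,0,0,0,0,-1],[-0.001,-0.02,0,0,0,0,-1]]]'

```text
time_s: 8.35
position: [0.6182, 0.2311, 0.1035]
tool_rot: [[0.892, -0.453, -0.002], [-0.453, -0.892, -0.0], [-0.002, 0.001, -1.0]]
ft_force: [0.0, 0.5, -1.6]
grip_width: 0.051
gripper_force: 47.3
```

Request:
send_rows --deltas '[[[0,0,0,0,0,-0.12,-1],[0,0,0,0,0,-0.16,-1],[0,0,0,0,0,-0.16,-1],[0,0,0,0,0,-0.16,-1],[0,0,0,0,0,-0.112,-1],[0,0,0,0,0,0,-1],[0,0,0,0,0,0,-1]]]'

```text
time_s: 9.22
position: [0.6182, 0.2294, 0.1046]
tool_rot: [[0.972, 0.236, -0.001], [0.236, -0.972, -0.0], [-0.001, -0.0, -1.0]]
ft_force: [-1.1, 0.2, -1.9]
grip_width: 0.0507
gripper_force: 47.4
```

```bash
python3 go.py 619.5 228.5 15 13.8 5
python3 - <<'E'
from h import *
b,R,t=cam('scene');W=cloud(b,R,t)*1000;g=b['image'].astype(int)
m=(np.hypot(W[...,0]-619,W[...,1]-228)<45)&(g[...,0]>g[...,1]*1.5)&(g[...,0]>50)
v,u=np.nonzero(m);P=W[m];print(len(P),np.percentile(P,[1,50,99],axis=0).round())
o=v.argmax();print('lowest pixel',u[o],v[o],W[v[o],u[o]].round(),W[v[o]-1,u[o]].round())
E
```

```text
t 9.225 pos [618.2 229.4 104.6] yaw 13.67 q [10. 38. 65. -0. 77. 86.] grip 0.0507 47.4 F [-1.1  0.2 -1.9]
shift [0.0012 0.0012 0.0896] per row [0.0002 0.0002 0.0179] turn [-0.0001  0.0013 -0.0022]
2 [[633. 242. 149.]
 [634. 245. 149.]
 [636. 247. 150.]]
lowest pixel 416 160 [636. 242. 149.] [633. 245. 148.]
```

Run:
```python
from h import *
b,R,t=cam('scene');W=cloud(b,R,t)*1000;a,_,_=cam('top')
i=np.clip(b['image'][110:230,340:460].astype(int)*2,0,255).astype(np.uint8)
j=np.clip(a['image'][60:260,100:300].astype(int)*2,0,255).astype(np.uint8)
cv2.imwrite('pics/g3.png',cv2.cvtColor(np.hstack([cv2.resize(i,(480,480)),cv2.resize(j,(300,480))]),cv2.COLOR_RGB2BGR))
for r in range(140,200,4): print(r,' '.join('%d,%d,%d'%tuple(np.nan_to_num(W[r,c])) for c in range(390,430,6)))
```

```text
140 487,346,2 606,200,196 629,183,228 633,192,228 632,210,217 638,216,221 628,250,194
144 624,164,222 630,171,224 634,181,224 632,199,213 636,210,211 616,259,166 535,418,1
148 626,166,213 636,167,223 641,174,225 605,247,149 638,212,202 620,260,158 543,412,0
152 627,169,201 639,168,215 641,181,210 636,205,192 619,250,150 547,390,0 554,403,0
156 629,170,192 641,170,206 631,200,179 621,234,149 626,244,149 558,380,1 565,393,1
160 629,177,177 642,174,193 636,199,173 630,227,151 634,238,150 569,372,2 574,386,1
164 622,192,149 641,181,177 632,212,149 636,222,149 572,351,2 578,364,2 583,379,0
168 624,195,137 632,201,143 635,214,139 638,227,135 581,344,1 588,356,2 593,370,1
172 624,200,122 634,203,132 633,224,118 584,325,0 590,337,1 597,349,2 602,362,1
176 620,212,96 629,218,103 633,229,103 593,318,1 600,329,1 606,341,2 611,356,0
180 585,273,1 591,285,1 596,299,0 602,311,0 608,323,0 615,333,3 620,349,0
184 601,256,16 599,280,0 606,291,1 612,303,1 617,316,0 623,329,0 629,341,1
188 605,257,5 616,261,17 614,285,0 620,297,0 626,309,1 632,320,1 638,333,1
192 614,250,5 621,259,10 631,265,19 629,289,1 635,302,0 640,316,-1 647,326,1
196 622,245,4 627,258,2 635,265,9 639,281,3 643,295,0 650,306,2 654,321,-1
```

View pics/g3.png

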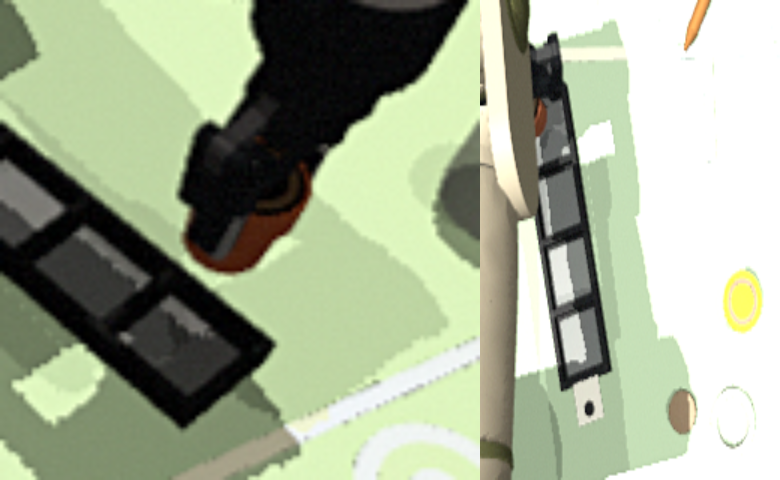

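The pot is hanging upright over the far cell. Its top is at 149 mm with the TCP reported at 104.6 mm, so the z offset is the same here. The foot should meet the floor at about 10.5 mm reported.

Request:
send_rows --deltas '[[[0.0004,0.0004,0.02,0,0,0,-1],[0.0004,0.0004,0.02,0,0,0,-1],[0.0004,0.0004,0.02,0,0,0,-1],[0,0,0.015,0,0,0,-1],[0,0,0.01,0,0,0,-1],[0,0,0.004,0,0,0,-1],[0,0,0.002,0,0,0,-1],[0,0,0,0,0,0,-1]]]'

```text
time_s: 10.38
position: [0.6201, 0.2286, 0.0148]
tool_rot: [[0.971, 0.238, 0.001], [0.238, -0.971, 0.0], [0.001, 0.0, -1.0]]
ft_force: [0.9, 0.3, -1.5]
grip_width: 0.0507
gripper_force: 47.4
```

Request:
send_rows --deltas '[[[0,0,0.0015,0,0,0,-1],[0,0,0.0015,0,0,0,-1],[0,0,0.001,0,0,0,-1],[0,0,0,0,0,0,-1]]]'

```text
time_s: 10.88
position: [0.6202, 0.2286, 0.0122]
tool_rot: [[0.971, 0.239, 0.002], [0.239, -0.971, 0.0], [0.002, 0.0, -1.0]]
ft_force: [-3.3, -1.2, 10.1]
grip_width: 0.0508
gripper_force: 48.4
```

The force reading shows the pot is on the floor. I'll release and rise.

Request:
send_rows --deltas '[[[0,0,0,0,0,0,-0.2],[0,0,0,0,0,0,0.2],[0,0,0,0,0,0,1],[0,0,0,0,0,0,1],[0,0,0,0,0,0,1],[0,0,-0.02,0,0,0,1],[0,0,-0.04,0,0,0,1],[0,0,-0.05,0,0,0,1],[0,0,0,0,0,0,1]]]'

```text
time_s: 12.0
position: [0.6217, 0.229, 0.1247]
tool_rot: [[0.971, 0.239, 0.008], [0.239, -0.971, 0.001], [0.008, 0.001, -1.0]]
ft_force: [0.6, -0.2, -0.6]
grip_width: 0.0854
gripper_force: 0.0
```

```bash
python3 go.py 500.4 -182.7 115 -27 12
```

```text
t 12.0 pos [621.7 229.  124.7] yaw 13.8 q [10. 37. 63.  0. 79. 86.] grip 0.0854 0.0 F [ 0.6 -0.2 -0.6]
shift [-0.2161  0.3709  0.0082] per row [-0.018   0.0309  0.0007] turn [-0.0024 -0.008   0.7121]
```

Request:
send_rows --deltas '[[[-0.0179,0.0309,0,0,0,0,1],[-0.0179,0.0309,0,0,0,0,1],[-0.0179,0.0309,0,0,0,0,1],[-0.0179,0.0309,0,0,0,0,1],[-0.0179,0.0309,0,0,0,0,1],[-0.0179,0.0309,0,0,0,0,1],[-0.0179,0.0309,0,0,0,0,1],[-0.0179,0.0309,0,0,0,0,1],[-0.0179,0.0309,0,0,0,0,1],[-0.0179,0.0309,0,0,0,0,1],[-0.0179,0.0309,0,0,0,0,1],[-0.0179,0.0309,0,0,0,0,1]]]'

```text
time_s: 13.5
position: [0.4989, -0.1836, 0.1195]
tool_rot: [[0.971, 0.238, -0.001], [0.238, -0.971, 0.001], [-0.001, -0.001, -1.0]]
ft_force: [2.0, -0.3, 0.2]
grip_width: 0.0854
gripper_force: 0.0
```

Request:
send_rows --deltas '[[[0,0,0,0,0,0.178,1],[0,0,0,0,0,0.178,1],[0,0,0,0,0,0.178,1],[0,0,0,0,0,0.178,1],[0,0,0,0,0,0,1],[0,0,0,0,0,0,1]]]'

```text
time_s: 14.25
position: [0.4995, -0.1827, 0.12]
tool_rot: [[0.893, -0.451, -0.001], [-0.451, -0.893, 0.0], [-0.001, -0.0, -1.0]]
ft_force: [-0.4, 0.2, 0.5]
grip_width: 0.0856
gripper_force: 0.0
```

```bash
python3 go.py 500.4 -182.7 34 -27 5
python3 - <<'E'
from h import *
Z,R,t=cam('top');W=cloud(Z,R,t)*1000;P=W.reshape(-1,3)
m=(np.hypot(P[:,0]-619.5,P[:,1]-228.5)<45)&(abs(P[:,2]-56)<5);print('round',m.sum(),cv2.minAreaRect(np.float32(P[m][:,:2])),np.median(P[m][:,2]))
E
```

```text
t 14.25 pos [ 499.5 -182.7  120. ] yaw -26.8 q [-33.  25.  86.   0.  68.  84.] grip 0.0856 0.0 F [-0.4  0.2  0.5]
shift [ 0.0008 -0.0003  0.086 ] per row [ 0.0002 -0.0001  0.0172] turn [-0.0001  0.0008  0.0035]
round 517 ((620.0073852539062, 228.1190185546875), (52.24494171142578, 50.10957336425781), 44.0380744934082) 56.70506955567532
```

The round pot is centred at (620, 228) and standing level. Next is slim, at 34 mm reported.

Request:
send_rows --deltas '[[[0.0008,0,0.02,0,0,0,1],[0,0,0.02,0,0,0,1],[0,0,0.02,0,0,0,1],[0,0,0.013,0,0,0,1],[0,0,0.013,0,0,0,1],[0,0,0,0,0,0,-1],[0,0,0,0,0,0,-1],[0,0,0,0,0,0,-1],[0,0,0,0,0,0,-1],[0,0,0,0,0,0,-1],[0,0,0,0,0,0,-1]]]' --squeeze 40

```text
time_s: 15.68
position: [0.5008, -0.1834, 0.0351]
tool_rot: [[0.891, -0.454, 0.001], [-0.454, -0.891, -0.001], [0.002, 0.0, -1.0]]
ft_force: [-0.2, 0.7, 6.2]
grip_width: 0.0351
gripper_force: 39.7
```

Request:
send_rows --deltas '[[[0,0,-0.01,0,0,0,-1],[0,0,-0.02,0,0,0,-1],[0,0,-0.03,0,0,0,-1],[0,0,-0.03,0,0,0,-1],[0,0,-0.01,0,0,0,-1],[0,0,0,0,0,0,-1]]]'

```text
time_s: 16.42
position: [0.5003, -0.183, 0.1344]
tool_rot: [[0.891, -0.454, 0.0], [-0.454, -0.891, -0.0], [0.0, 0.0, -1.0]]
ft_force: [-0.2, -0.4, -1.5]
grip_width: 0.0345
gripper_force: 40.0
```

```bash
python3 go.py 557.5 213.2 134 13.8 12
```

```text
t 16.425 pos [ 500.3 -183.   134.4] yaw -27.0 q [-33.  25.  85.   0.  70.  84.] grip 0.0345 40.0 F [-0.2 -0.4 -1.5]
shift [-0.1289 -0.379   0.0004] per row [-0.0107 -0.0316  0.    ] turn [ 1.000e-04 -2.000e-04 -7.121e-01]
```

Request:
send_rows --deltas '[[[-0.006,-0.018,0,0,0,0,-1],[-0.0117,-0.0343,0,0,0,0,-1],[-0.0117,-0.0343,0,0,0,0,-1],[-0.0117,-0.0343,0,0,0,0,-1],[-0.0117,-0.0343,0,0,0,0,-1],[-0.0117,-0.0343,0,0,0,0,-1],[-0.0117,-0.0343,0,0,0,0,-1],[-0.0117,-0.0343,0,0,0,0,-1],[-0.0117,-0.0343,0,0,0,0,-1],[-0.0117,-0.0343,0,0,0,0,-1],[-0.0117,-0.0343,0,0,0,0,-1],[-0.006,-0.018,0,0,0,0,-1]]]'

```text
time_s: 17.92
position: [0.5565, 0.2155, 0.1332]
tool_rot: [[0.892, -0.452, -0.002], [-0.452, -0.892, -0.0], [-0.002, 0.001, -1.0]]
ft_force: [0.1, -0.2, -1.4]
grip_width: 0.0348
gripper_force: 40.1
```

Request:
send_rows --deltas '[[[0,0,0,0,0,-0.12,-1],[0,0,0,0,0,-0.16,-1],[0,0,0,0,0,-0.16,-1],[0,0,0,0,0,-0.16,-1],[0,0,0,0,0,-0.112,-1],[0,0,0,0,0,0,-1],[0,0,0,0,0,0,-1]]]'

```text
time_s: 18.8
position: [0.5573, 0.2131, 0.1341]
tool_rot: [[0.972, 0.236, -0.001], [0.236, -0.972, -0.0], [-0.001, -0.0, -1.0]]
ft_force: [0.1, -0.3, -1.1]
grip_width: 0.0347
gripper_force: 40.0
```

```bash
python3 go.py 557.5 213.2 34 13.8 5
```

```text
t 18.8 pos [557.3 213.1 134.1] yaw 13.67 q [10. 30. 74. -0. 75. 86.] grip 0.0347 40.0 F [ 0.1 -0.3 -1.1]
shift [ 0.0003 -0.      0.1001] per row [ 0.0001 -0.      0.02  ] turn [-0.      0.0007 -0.0023]
```

Request:
send_rows --deltas '[[[0,0,0.02,0,0,0,-1],[0,0,0.025,0,0,0,-1],[0,0,0.025,0,0,0,-1],[0,0,0.018,0,0,0,-1],[0,0,0.009,0,0,0,-1],[0,0,0.003,0,0,0,-1],[0,0,0.0015,0,0,0,-1],[0,0,0.0015,0,0,0,-1],[0,0,0,0,0,0,-1]]]'

```text
time_s: 19.92
position: [0.5576, 0.2131, 0.0317]
tool_rot: [[0.971, 0.238, 0.0], [0.238, -0.971, 0.0], [0.0, 0.0, -1.0]]
ft_force: [-0.1, -0.2, -1.6]
grip_width: 0.0347
gripper_force: 40.1
```

Request:
send_rows --deltas '[[[0,0,0.001,0,0,0,-1],[0,0,0.001,0,0,0,-1],[0,0,0,0,0,0,-1]]]'

```text
time_s: 20.3
position: [0.5583, 0.2133, 0.0311]
tool_rot: [[0.971, 0.238, 0.003], [0.238, -0.971, 0.0], [0.003, 0.0, -1.0]]
ft_force: [-1.8, -1.1, 9.9]
grip_width: 0.0351
gripper_force: 41.1
```

Request:
send_rows --deltas '[[[0,0,0,0,0,0,-0.4],[0,0,0,0,0,0,0],[0,0,0,0,0,0,1],[0,0,0,0,0,0,1],[0,0,0,0,0,0,1],[0,0,-0.02,0,0,0,1],[0,0,-0.035,0,0,0,1],[0,0,-0.035,0,0,0,1],[0,0,0,0,0,0,1],[0,0,0,0,0,0,1]]]'

```text
time_s: 21.55
position: [0.5571, 0.213, 0.1187]
tool_rot: [[0.971, 0.238, -0.001], [0.238, -0.971, -0.0], [-0.001, -0.0, -1.0]]
ft_force: [0.5, 0.9, -0.8]
grip_width: 0.0853
gripper_force: 0.0
```

```bash
python3 go.py 558.6 -211.7 120 -27 12
```

```text
t 21.55 pos [557.1 213.  118.7] yaw 13.79 q [10. 31. 76. -0. 73. 86.] grip 0.0853 0.0 F [ 0.5  0.9 -0.8]
shift [-0.0998  0.4129 -0.0012] per row [-0.0083  0.0344 -0.0001] turn [4.00e-04 1.30e-03 7.12e-01]
```

Request:
send_rows --deltas '[[[-0.0083,0.0344,0,0,0,0,1],[-0.0083,0.0344,0,0,0,0,1],[-0.0083,0.0344,0,0,0,0,1],[-0.0083,0.0344,0,0,0,0,1],[-0.0083,0.0344,0,0,0,0,1],[-0.0083,0.0344,0,0,0,0,1],[-0.0083,0.0344,0,0,0,0,1],[-0.0083,0.0344,0,0,0,0,1],[-0.0083,0.0344,0,0,0,0,1],[-0.0083,0.0344,0,0,0,0,1],[-0.0083,0.0344,0,0,0,0,1],[-0.0083,0.0344,0,0,0,0,1]]]'

```text
time_s: 23.05
position: [0.5587, -0.2124, 0.1179]
tool_rot: [[0.971, 0.238, -0.002], [0.238, -0.971, 0.001], [-0.002, -0.002, -1.0]]
ft_force: [0.5, 0.0, 0.2]
grip_width: 0.0851
gripper_force: 0.0
```

Request:
send_rows --deltas '[[[0,0,0,0,0,0.178,1],[0,0,0,0,0,0.178,1],[0,0,0,0,0,0.178,1],[0,0,0,0,0,0.178,1],[0,0,0,0,0,0,1],[0,0,0,0,0,0,1]]]'

```text
time_s: 23.8
position: [0.559, -0.2114, 0.1187]
tool_rot: [[0.893, -0.451, -0.001], [-0.451, -0.893, 0.001], [-0.001, -0.0, -1.0]]
ft_force: [-0.2, -0.0, -0.6]
grip_width: 0.0853
gripper_force: 0.0
```

```bash
python3 go.py 558.6 -211.7 22 -27 5
python3 - <<'E'
from h import *
Z,R,t=cam('top');W=cloud(Z,R,t)*1000;P=W.reshape(-1,3)
m=(np.hypot(P[:,0]-557,P[:,1]-213)<30)&(abs(P[:,2]-76)<5);print('slim',m.sum(),cv2.minAreaRect(np.float32(P[m][:,:2])),np.median(P[m][:,2]))
b=Z['image'][85:250,110:410];cv2.imwrite('pics/g4.png',cv2.cvtColor(cv2.resize(b,None,fx=2.6,fy=2.6),cv2.COLOR_RGB2BGR))
E
```

```text
t 23.8 pos [ 559.  -211.4  118.7] yaw -26.8 q [-32.  31.  75.   0.  73.  85.] grip 0.0853 0.0 F [-0.2 -0.  -0.6]
shift [-0.0001  0.0005  0.0967] per row [-0.      0.0001  0.0193] turn [-0.0001  0.0013  0.0035]
slim 265 ((557.4681396484375, 211.5172576904297), (35.782745361328125, 34.07170104980469), 85.90435791015625) 76.34403803422829
```

View pics/g4.png

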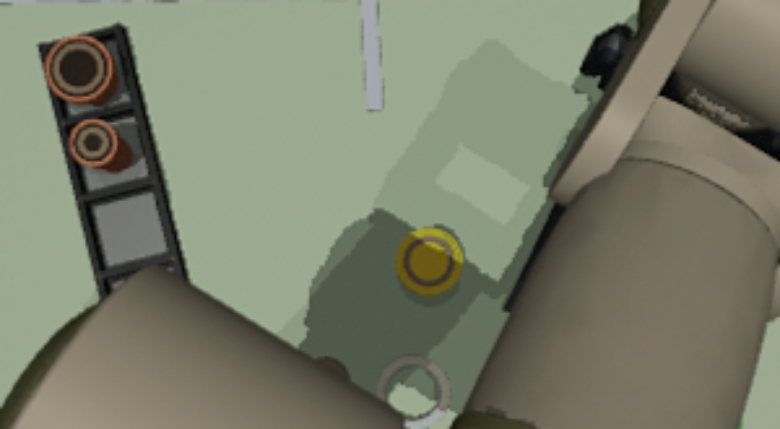

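Round (82,68) and slim (93,143) are standing in the two far cells. Next is hex.

Request:
send_rows --deltas '[[[0,0.0005,0.02,0,0,0,1],[0,0,0.025,0,0,0,1],[0,0,0.025,0,0,0,1],[0,0,0.016,0,0,0,1],[0,0,0.01,0,0,0,1],[0,0,0,0,0,0,-1],[0,0,0,0,0,0,-1],[0,0,0,0,0,0,-1],[0,0,0,0,0,0,-1],[0,0,0,0,0,0,-1],[0,0,0,0,0,0,-1]]]' --squeeze 45

```text
time_s: 25.22
position: [0.5595, -0.2122, 0.0244]
tool_rot: [[0.891, -0.454, 0.002], [-0.454, -0.891, -0.001], [0.002, 0.0, -1.0]]
ft_force: [-2.1, -0.0, 6.0]
grip_width: 0.0454
gripper_force: 46.5
```

Request:
send_rows --deltas '[[[0,0,-0.01,0,0,0,-1],[0,0,-0.02,0,0,0,-1],[0,0,-0.03,0,0,0,-1],[0,0,-0.03,0,0,0,-1],[0,0,-0.01,0,0,0,-1],[0,0,0,0,0,0,-1]]]'

```text
time_s: 25.98
position: [0.5589, -0.2118, 0.1233]
tool_rot: [[0.891, -0.454, 0.0], [-0.454, -0.891, -0.0], [0.0, 0.0, -1.0]]
ft_force: [0.6, 0.7, -2.7]
grip_width: 0.0451
gripper_force: 46.9
```

```bash
python3 go.py 495.5 198 122 13.8 12
```

```text
t 25.975 pos [ 558.9 -211.8  123.3] yaw -27.0 q [-32.  31.  75.  -0.  74.  85.] grip 0.0451 46.9 F [ 0.6  0.7 -2.7]
shift [-0.2425 -0.3364  0.0013] per row [-0.0202 -0.028   0.0001] turn [ 0.    -0.    -0.712]
```

Request:
send_rows --deltas '[[[-0.0112,-0.0152,0,0,0,0,-1],[-0.022,-0.0306,0,0,0,0,-1],[-0.022,-0.0306,0,0,0,0,-1],[-0.022,-0.0306,0,0,0,0,-1],[-0.022,-0.0306,0,0,0,0,-1],[-0.022,-0.0306,0,0,0,0,-1],[-0.022,-0.0306,0,0,0,0,-1],[-0.022,-0.0306,0,0,0,0,-1],[-0.022,-0.0306,0,0,0,0,-1],[-0.022,-0.0306,0,0,0,0,-1],[-0.022,-0.0306,0,0,0,0,-1],[-0.0112,-0.0152,0,0,0,0,-1]]]'

```text
time_s: 27.48
position: [0.4941, 0.1999, 0.1225]
tool_rot: [[0.892, -0.452, -0.002], [-0.452, -0.892, -0.0], [-0.002, 0.001, -1.0]]
ft_force: [0.4, 0.1, -2.3]
grip_width: 0.0454
gripper_force: 46.8
```

Request:
send_rows --deltas '[[[0,0,0,0,0,-0.12,-1],[0,0,0,0,0,-0.16,-1],[0,0,0,0,0,-0.16,-1],[0,0,0,0,0,-0.16,-1],[0,0,0,0,0,-0.112,-1],[0,0,0,0,0,0,-1],[0,0,0,0,0,0,-1]]]'

```text
time_s: 28.35
position: [0.4955, 0.1978, 0.1231]
tool_rot: [[0.972, 0.236, -0.001], [0.236, -0.972, -0.0], [-0.001, -0.0, -1.0]]
ft_force: [-0.2, -0.1, -2.1]
grip_width: 0.0456
gripper_force: 46.8
```

```bash
python3 go.py 495.5 198 20 13.8 5
```

```text
t 28.35 pos [495.5 197.8 123.1] yaw 13.66 q [ 9. 25. 86. -0. 69. 85.] grip 0.0456 46.8 F [-0.2 -0.1 -2.1]
shift [ 0.0002 -0.0002  0.1031] per row [ 0.     -0.      0.0206] turn [-0.      0.0008 -0.0024]
```

Request:
send_rows --deltas '[[[0,0,0.02,0,0,0,-1],[0,0,0.025,0,0,0,-1],[0,0,0.025,0,0,0,-1],[0,0,0.018,0,0,0,-1],[0,0,0.009,0,0,0,-1],[0,0,0.003,0,0,0,-1],[0,0,0.0015,0,0,0,-1],[0,0,0.001,0,0,0,-1],[0,0,0,0,0,0,-1]]]'

```text
time_s: 29.48
position: [0.4959, 0.1979, 0.0212]
tool_rot: [[0.971, 0.238, 0.001], [0.238, -0.971, 0.0], [0.001, 0.0, -1.0]]
ft_force: [0.3, 0.1, -2.4]
grip_width: 0.0454
gripper_force: 46.8
```

Request:
send_rows --deltas '[[[0,0,0.001,0,0,0,-1],[0,0,0,0,0,0,-1]]]'

```text
time_s: 29.72
position: [0.496, 0.1979, 0.0204]
tool_rot: [[0.971, 0.238, 0.001], [0.238, -0.971, 0.0], [0.001, 0.0, -1.0]]
ft_force: [-1.7, 0.6, 4.3]
grip_width: 0.0453
gripper_force: 47.3
```

Hex is in contact with the floor. I'll release and go for square.

Request:
send_rows --deltas '[[[0,0,0,0,0,0,-0.2],[0,0,0,0,0,0,0.2],[0,0,0,0,0,0,1],[0,0,0,0,0,0,1],[0,0,0,0,0,0,1],[0,0,-0.02,0,0,0,1],[0,0,-0.04,0,0,0,1],[0,0,-0.04,0,0,0,1],[0,0,0,0,0,0,1],[0,0,0,0,0,0,1]]]'

```text
time_s: 30.98
position: [0.4953, 0.1977, 0.1192]
tool_rot: [[0.971, 0.238, -0.001], [0.238, -0.971, -0.0], [-0.001, -0.0, -1.0]]
ft_force: [-0.3, 0.2, -1.5]
grip_width: 0.0855
gripper_force: 0.0
```

```bash
python3 go.py 617.2 -238.9 120 -28 12
```

```text
t 30.975 pos [495.3 197.7 119.2] yaw 13.79 q [ 9. 26. 86.  0. 68. 85.] grip 0.0855 0.0 F [-0.3  0.2 -1.5]
shift [ 0.0143  0.4531 -0.0009] per row [ 0.0012  0.0378 -0.0001] turn [3.000e-04 1.200e-03 7.295e-01]
```

Request:
send_rows --deltas '[[[0.0012,0.0378,0,0,0,0,1],[0.0012,0.0378,0,0,0,0,1],[0.0012,0.0378,0,0,0,0,1],[0.0012,0.0378,0,0,0,0,1],[0.0012,0.0378,0,0,0,0,1],[0.0012,0.0378,0,0,0,0,1],[0.0012,0.0378,0,0,0,0,1],[0.0012,0.0378,0,0,0,0,1],[0.0012,0.0378,0,0,0,0,1],[0.0012,0.0378,0,0,0,0,1],[0.0012,0.0378,0,0,0,0,1],[0.0012,0.0375,0,0,0,0,1]]]'

```text
time_s: 32.48
position: [0.6175, -0.2399, 0.1179]
tool_rot: [[0.971, 0.238, -0.003], [0.238, -0.971, 0.002], [-0.002, -0.002, -1.0]]
ft_force: [1.0, 0.3, 0.1]
grip_width: 0.0858
gripper_force: 0.0
```

Request:
send_rows --deltas '[[[0,0,0,0,0,0.182,1],[0,0,0,0,0,0.182,1],[0,0,0,0,0,0.182,1],[0,0,0,0,0,0.182,1],[0,0,0,0,0,0,1],[0,0,0,0,0,0,1]]]'

```text
time_s: 33.22
position: [0.6176, -0.2388, 0.119]
tool_rot: [[0.885, -0.465, -0.001], [-0.465, -0.885, 0.001], [-0.001, -0.0, -1.0]]
ft_force: [-0.8, 0.1, 0.7]
grip_width: 0.0852
gripper_force: 0.0
```

```bash
python3 go.py 617.2 -238.9 18 -28 5
python3 - <<'E'
from h import *
Z,R,t=cam('top');W=cloud(Z,R,t)*1000;P=W.reshape(-1,3)
m=(np.hypot(P[:,0]-495,P[:,1]-198)<35)&(abs(P[:,2]-64)<5);print('hex',m.sum(),cv2.minAreaRect(np.float32(P[m][:,:2])),np.median(P[m][:,2]))
E
```

```text
t 33.225 pos [ 617.6 -238.8  119. ] yaw -27.71 q [-31.  38.  63.  -0.  79.  86.] grip 0.0852 0.0 F [-0.8  0.1  0.7]
shift [-0.0002  0.0003  0.101 ] per row [-0.      0.0001  0.0202] turn [-0.0001  0.0015  0.005 ]
hex 331 ((500.56585693359375, 201.3169708251953), (33.02000427246094, 50.725685119628906), 48.72077178955078) 64.24021595835569
```

Request:
send_rows --deltas '[[[0,0,0.02,0,0,0,1],[0,0,0.025,0,0,0,1],[0,0,0.025,0,0,0,1],[0,0,0.02,0,0,0,1],[0,0,0.0105,0,0,0,1],[0,0,0,0,0,0,-1],[0,0,0,0,0,0,-1],[0,0,0,0,0,0,-1],[0,0,0,0,0,0,-1],[0,0,0,0,0,0,-1],[0,0,0,0,0,0,-1]]]' --squeeze 45

```text
time_s: 34.65
position: [0.6184, -0.2393, 0.0206]
tool_rot: [[0.884, -0.468, 0.002], [-0.468, -0.884, -0.001], [0.002, 0.0, -1.0]]
ft_force: [-1.1, -0.9, 6.4]
grip_width: 0.045
gripper_force: 47.3
```

Request:
send_rows --deltas '[[[0,0,-0.01,0,0,0,-1],[0,0,-0.02,0,0,0,-1],[0,0,-0.03,0,0,0,-1],[0,0,-0.03,0,0,0,-1],[0,0,-0.02,0,0,0,-1],[0,0,0,0,0,0,-1]]]'

```text
time_s: 35.4
position: [0.6182, -0.2391, 0.131]
tool_rot: [[0.884, -0.468, 0.002], [-0.468, -0.884, -0.001], [0.003, 0.0, -1.0]]
ft_force: [0.9, -0.1, -1.1]
grip_width: 0.0451
gripper_force: 46.4
```

```bash
python3 go.py 433.6 182.8 128 13.8 12
```

```text
t 35.4 pos [ 618.2 -239.1  131. ] yaw -27.9 q [-31.  37.  63.  -0.  80.  87.] grip 0.0451 46.4 F [ 0.9 -0.1 -1.1]
shift [-0.3606 -0.2864  0.0019] per row [-0.0301 -0.0239  0.0002] turn [ 0.0012 -0.0025 -0.7279]
```

Request:
send_rows --deltas '[[[-0.016,-0.0127,0,0,0,0,-1],[-0.0328,-0.0261,0,0,0,0,-1],[-0.0328,-0.0261,0,0,0,0,-1],[-0.0328,-0.0261,0,0,0,0,-1],[-0.0328,-0.0261,0,0,0,0,-1],[-0.0328,-0.0261,0,0,0,0,-1],[-0.0328,-0.0261,0,0,0,0,-1],[-0.0328,-0.0261,0,0,0,0,-1],[-0.0328,-0.0261,0,0,0,0,-1],[-0.0328,-0.0261,0,0,0,0,-1],[-0.0328,-0.0261,0,0,0,0,-1],[-0.016,-0.0127,0,0,0,0,-1]]]'

```text
time_s: 36.9
position: [0.4321, 0.1841, 0.1285]
tool_rot: [[0.884, -0.467, -0.002], [-0.467, -0.884, -0.0], [-0.002, 0.001, -1.0]]
ft_force: [-0.2, -0.2, -1.5]
grip_width: 0.0455
gripper_force: 46.4
```

Request:
send_rows --deltas '[[[0,0,0,0,0,-0.128,-1],[0,0,0,0,0,-0.16,-1],[0,0,0,0,0,-0.16,-1],[0,0,0,0,0,-0.16,-1],[0,0,0,0,0,-0.12,-1],[0,0,0,0,0,0,-1],[0,0,0,0,0,0,-1]]]'

```text
time_s: 37.78
position: [0.4335, 0.1826, 0.129]
tool_rot: [[0.972, 0.236, -0.001], [0.236, -0.972, -0.0], [-0.001, -0.0, -1.0]]
ft_force: [0.1, -0.8, -1.9]
grip_width: 0.0455
gripper_force: 46.4
```

```bash
python3 go.py 433.6 182.8 17 13.8 5
python3 - <<'E'
from h import *
Z,R,t=cam('scene');W=cloud(Z,R,t)*1000;P=W.reshape(-1,3)
m=(np.hypot(P[:,0]-495,P[:,1]-198)<35)&(abs(P[:,2]-63)<4);print('hex',m.sum(),cv2.minAreaRect(np.float32(P[m][:,:2])),np.median(P[m][:,2]))
E
```

```text
t 37.775 pos [433.5 182.6 129. ] yaw 13.66 q [ 8. 19. 95.  0. 66. 85.] grip 0.0455 46.4 F [ 0.1 -0.8 -1.9]
shift [ 2.00e-04 -1.00e-04  1.12e-01] per row [ 0.     -0.      0.0224] turn [-0.0001  0.001  -0.0024]
hex 288 ((491.5155029296875, 197.52279663085938), (45.746883392333984, 51.46142578125), 43.81568908691406) 65.08507168066966
```

Request:
send_rows --deltas '[[[0,0,0.02,0,0,0,-1],[0,0,0.028,0,0,0,-1],[0,0,0.028,0,0,0,-1],[0,0,0.02,0,0,0,-1],[0,0,0.01,0,0,0,-1],[0,0,0.003,0,0,0,-1],[0,0,0.0015,0,0,0,-1],[0,0,0.001,0,0,0,-1],[0,0,0,0,0,0,-1]]]'

```text
time_s: 38.95
position: [0.434, 0.1827, 0.0182]
tool_rot: [[0.971, 0.238, 0.001], [0.238, -0.971, 0.0], [0.001, 0.0, -1.0]]
ft_force: [0.2, -0.9, -0.6]
grip_width: 0.0455
gripper_force: 46.4
```

Request:
send_rows --deltas '[[[0,0,0.001,0,0,0,-1],[0,0,0,0,0,0,-1]]]'

```text
time_s: 39.2
position: [0.4338, 0.1827, 0.0169]
tool_rot: [[0.971, 0.238, 0.0], [0.238, -0.971, 0.0], [0.0, -0.0, -1.0]]
ft_force: [1.0, -0.5, -1.0]
grip_width: 0.0455
gripper_force: 46.4
```

Request:
send_rows --deltas '[[[0,0,0.001,0,0,0,-1],[0,0,0,0,0,0,-1]]]'

```text
time_s: 39.45
position: [0.4339, 0.1827, 0.0165]
tool_rot: [[0.971, 0.239, 0.001], [0.239, -0.971, 0.0], [0.001, 0.0, -1.0]]
ft_force: [-1.9, -1.3, 7.4]
grip_width: 0.0457
gripper_force: 47.4
```

The square pot is on the floor. I'll release, rise, and swing aside towards the start for an unblocked view.

Request:
send_rows --deltas '[[[0,0,0,0,0,0,-0.2],[0,0,0,0,0,0,0.2],[0,0,0,0,0,0,1],[0,0,0,0,0,0,1],[0,0,0,0,0,0,1],[0,0,-0.02,0,0,0,1],[0,0,-0.04,0,0,0,1],[0,0,-0.05,0,0,0,1],[0,0,-0.05,0,0,0,1],[0,0,0,0,0,0,1]]]'

```text
time_s: 40.7
position: [0.4352, 0.183, 0.1791]
tool_rot: [[0.971, 0.239, 0.007], [0.239, -0.971, 0.001], [0.007, 0.001, -1.0]]
ft_force: [-0.3, 0.2, -0.0]
grip_width: 0.0852
gripper_force: 0.0
```

Request:
send_rows --deltas '[[[0,0.04,0,0,0,0,1],[0,0.04,0,0,0,0,1],[0,0.04,0,0,0,0,1],[0,0.04,0,0,0,0,1],[0,0.04,0,0,0,0,1],[0,0.04,0,0,0,0,1],[0,0.04,0,0,0,0,1],[0,0.04,0,0,0,0,1],[0,0.04,0,0,0,0,1],[0,0.04,0,0,0,0,1],[0,0,0,0,0,0,1]]]'

```text
time_s: 42.08
position: [0.529, -0.2078, 0.174]
tool_rot: [[0.972, 0.236, -0.002], [0.236, -0.972, 0.001], [-0.002, -0.001, -1.0]]
ft_force: [1.0, 1.1, -0.0]
grip_width: 0.0854
gripper_force: 0.0
```

Run:
```python
from h import *
Z,R,t=cam('top');W=cloud(Z,R,t)*1000;P=W.reshape(-1,3)
e=np.array([np.cos(np.radians(193.8)),np.sin(np.radians(193.8))]);f=np.array([-e[1],e[0]]);o=np.array([526.6,205.7])
for n,c,h in(('round',(619.5,228.5),55),('slim',(557.5,213),75),('hex',(495.5,198),63),('square',(433.5,182.5),59)):
    m=(np.hypot(P[:,0]-c[0],P[:,1]-c[1])<38)&(abs(P[:,2]-h-1)<4);r=cv2.minAreaRect(np.float32(P[m][:,:2]));d=np.array(r[0])-o
    print(n,m.sum(),np.round(r[0],1),np.round(r[1],1),'tray',(d@e).round(1),(d@f).round(1),'z',np.percentile(P[m][:,2],[5,50,95]).round(1))
b=cam('scene')[0]['image'][110:230,280:430]
a=Z['image'][85:245,110:240]
cv2.imwrite('pics/f.png',cv2.cvtColor(np.hstack([cv2.resize(a,(390,480)),cv2.resize(b,(400,480))]),cv2.COLOR_RGB2BGR));print(telemetry.observe()['time_s'],telemetry.observe()['position'])
```

```text
round 496 [619.4 227.6] [51.8 50.2] tray -95.4 0.8 z [53.9 56.9 59.3]
slim 259 [557.4 211.3] [34.2 34.5] tray -31.2 1.9 z [73.2 76.  78.8]
hex 456 [495.6 196.1] [50.1 45.7] tray 32.4 2.0 z [61.5 64.1 66.7]
square 526 [433.4 181.4] [46.2 46. ] tray 96.3 1.3 z [57.2 59.9 62.8]
42.175 [ 0.52868345 -0.2053588   0.17465454]
```

View pics/f.png

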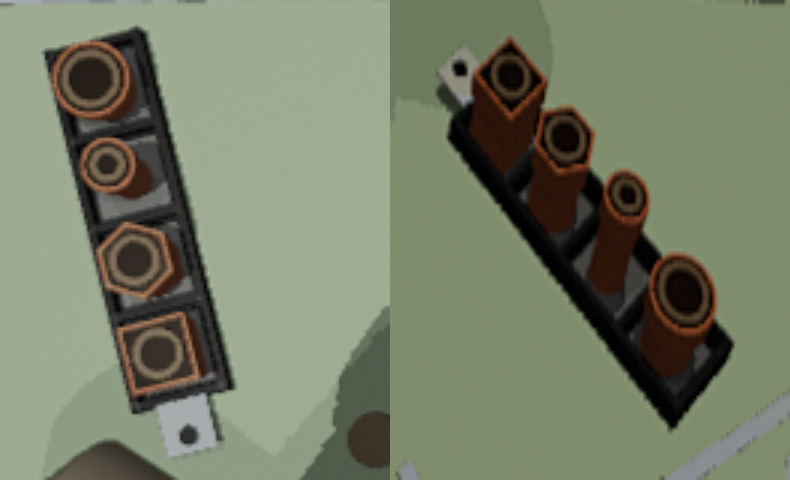

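All four pots stand upright in their cells, within about 2 mm of centre. From the new tab outward the order is square, hex, slim, round, which is the mirrored order. Handing in.

```bash
python3 -c "
from rig import env
print(env.close_job())"
```

```text
the job is handed in; nothing more can be done
None
```

I moved all four pots into the new tray in mirrored order and handed the job in at about 42 s. At the last check each pot stood upright, within about 2 mm of its cell's centre; the hand-in returned no verdict.

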